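Seat the diffuser in the flash lamp and close its clip

ROBOT

A 6-joint arm with a two-finger parallel gripper is mounted at the origin on the work surface. World frame = base frame: x ahead of the robot, y to its left, z up, the work surface at z = 0. Lengths are in m, angles in rad, forces in N, time in s.
With the tool pointing down it reaches from about 0.35 to 0.975 m from the base axis. Payload 4.9 kg.
Tool frame: the origin (TCP) lies at the very end of the fingers, on their centre line; the grasp point (between the pads) lies 19 mm behind it; z points along the fingers, x is the direction in which the jaws open and shut, and the axes are right-handed (so a half turn about z gives the same grasp; the last joint's range is limited). The gripper opens to 85 mm and grips with 20 to 120 N. Pads are 22 mm wide; open, the fingers measure 114 mm over their backs; the gripper's body (76 mm by 85 mm) begins 54 mm behind the grasp point. The pads swing forward as they close: fully open they stand 13 mm farther back than shut.
Start: joints at [1.2, 0.053, 1.613, -0, 1.476, -0.119], TCP at [0.156, 0.605, 0.21] pointing down, gripper open.
Joint ranges: [-3.01, 3.01], [-1.01, 2.22], [0.06, 2.58], [-1.02, 4.17], [0.09, 2.62], [-3.14, 3.14]. Speed limits (rad/s): [2.57, 2.57, 3.14, 3.14, 3.14, 3.14].

INTERFACE

Orientations are given as a rotation vector (axis times angle).
In Python, from station import ctrl gives the robot as it stands.
- The arm moves only by the shell command python3 -m handwheel 'ROWS' [OPENING] [FORCE]. ROWS is a JSON object of lists of equal length, an entry for each row: "offset": the shift along the world's x, y, z in units of 40 mm (1.0 is 40 mm), a list of three; "roll": the turn about the world's z in units of 6 degrees (1.0 is 6 degrees). A call has exactly 10 rows; each row is the pose to reach, as a shift and turn from the pose commanded when the call began; what a row does not reach only later rows make up. A row lasts 1/10 s, in which the tool goes at most 50 mm and 8.59 degrees, less where a joint would pass 70% of its speed; a pose out of reach is approached as far as the arm can. A call with a gripper value outside its range is refused whole. OPENING is the finger opening in mm, from 0 to 85.4, set as the call begins (- or left out, the last holds). The fingers move at their own pace and stop on an object; FORCE is the grip in N (left out, the last holds). Time passes only in rows, so rows that repeat a pose let the fingers close, or fill a call up. It gives the time, the measured TCP pose, the force and the opening at its end, in the units of the state.
- ctrl.get_obs(): the state, without advancing time (a new reading comes with each control period).
- ctrl.get_image(name): name is "scene" or "top"; returns a dict with "img" (420x560x3 uint8, red, green, blue), "fx", "fy", "cx", "cy" (pixels), "T" (4x4, takes a point from camera to world coordinates). Camera axes: x right, y down, z forward; pixel columns grow to the right and rows downward; lengths in m; the calibration is good to about 2 mm. A picture is of the moment at which its call begins. There is no depth.
- ctrl.finish_job(): hands the job in, once; it reports no verdict.
The state is a dict: "t": time; "q": joint angles; "dq": joint speeds; "effort": joint torques, N m; "tool_pos": TCP position; "tool_rot": TCP orientation; "contact_force": force on the tool from outside, world axes, zero at the start; "wrist_torque": the same for the moment, N m; "opening": finger opening in m.
Only numpy, scipy, OpenCV 4.12 (cv2) and the standard library are available. Lean on these libraries where they do the work, as an engineer would, in place of code of your own. Each camera call takes 0.05 s, during which the arm holds its last target.

TASK

The lab's flash lamp lies on its back with its round white glass diffuser loose on its flat face: with the fingertips, push the disc along the face until it drops flat and flush into its round recess, then push the steel retaining clip round by its little post until it stops over the disc. Do not lift or carry the disc, do not push it off the lamp, and leave the other things on and around the lamp where they stand. Finish with the hand clear of everything.

Things in the scene. Friction and masses are not known exactly. Their poses are not given: they have to be found in the camera images.
- lamp: Flash-lamp head, fixed to the table on its back: grey block 230 (its x) x 150 (its y) x 45 mm high with a flat level upper face 45 mm above the table. Origin: centre of its underside. The round recess is centred at x = +50 mm, y = 0; the disc starts on the blank part of the face towards -x. Its x axis is turned up to 40 degrees either way from straight ahead of the robot (world x).
- cell (a point): Centre of the floor of the round recess, 65 mm in diameter, 10 mm deep (floor 35 mm above the table). Axes as the lamp's. Round its +x side (60 degrees either side of the lamp's +x) stands a raised black half collar, 6 mm high above the face, 5 mm thick, inner face 33 mm from the recess's axis: it stops the disc over the recess.
- diffuser: Loose white opal-glass disc, 62 mm in diameter, 10 mm thick, about 70 g, lying flat on the lamp's face, its centre 75 to 120 mm from the recess's centre. Origin: centre of its underside; z is its axis. Seated, it lies on the recess's floor with its top flush with the face.
- clip (a joint): Flat steel retaining clip on an upright pivot (rad): 0 = stopped over the recess, pointing along the lamp's -y; grows clockwise from above; 1.57 = along the lamp's -x, clear of the recess. Starts at 1.5 to 2.1; stays where left; under 1 N at the post moves it. Arm 12 mm wide, 51 mm long, 2.5 to 7.5 mm above the face: passes over a seated disc, strikes one that stands proud.
- clip_pivot (a point): The clip's pivot axis at the height of the lamp's face; in the lamp's frame x = +50 mm, y = +56 mm.
- clip_knob (a point): The clip's post: an upright steel pin 12 mm in diameter, from 7.5 to 29.5 mm above the lamp's face, 45 mm from the pivot. The point is on its axis, 18.5 mm above the face.
- gel_jar: Bystander: white jar, 52 mm in diameter, 62 mm high, on the table beside the lamp. Origin: centre of its underside.
- beaker: Bystander: clear cup, 52 mm in diameter, 70 mm high, on the table beside the lamp. Origin: centre of its underside.
- tape_roll: Bystander: paper tape roll lying flat, 56 mm in diameter, 20 mm high, on the table beside the lamp. Origin: centre of its underside.
- thumb_nut: Bystander: small brass cylinder, 18 mm in diameter, 22 mm high, standing on the lamp's face near a corner beyond the recess. Origin: centre of its underside.
- screwdriver: Bystander: screwdriver lying on the table, to the robot's right, about 200 mm long.
- saline: Bystander: white bottle, 60 mm in diameter, 150 mm high, on the table to the robot's left. Origin: centre of its underside.
- electrode_box: Bystander: small grey box 90 x 60 x 35 mm, on the table to the robot's left. Origin: centre of its underside.
Mind the look-alikes: they are no part of the job. There is more than one size of the diffuser; the job needs the largest.

How it is judged:
On the way, in this order (a step that is already met when the one before it is completed fails the run):
1. the disc lies flat in its recess (horizontal distance between diffuser and cell below 0.004 m and z of diffuser in the frame of cell below 0.0018 m and angle between diffuser's own z axis and vertical below 0.04 rad), for 0.2 s.
2. the clip is closed over the disc (all of step 1 and value of joint clip below 0.25 rad), for 0.2 s.
At the end, for the whole second after the job is handed in: The disc rests flat on the recess's floor (centre within 4 mm of the recess's centre, underside within 1.8 mm of the floor, tilt under 0.04 rad), at rest, and the clip stands within 0.25 rad of its closed stop (all of step 2 and linear speed of diffuser below 0.01 m/s and angular speed of diffuser below 0.1 rad/s); the robot touches nothing.
It fails at once if the disc is lifted more than 8 mm off the lamp's face (z of diffuser in the frame of cell above 0.018 m).
It fails at once if the disc is pushed off the lamp (z of diffuser in the frame of cell below -0.01 m).
It fails at once if a bystander is moved more than 30 mm (distance of any of gel_jar, beaker, tape_roll, thumb_nut, screwdriver, saline, electrode_box from where it was at the start of the episode above 0.03 m).
It also fails if it takes over 53 s, if anything falls off the work surface, if the arm or the gripper's body presses on something with over 40 N, if the wrist force passes 120 N, or if a joint passes its speed limit or range.

## Working session

There is one attempt and no reset: what is moved stays moved. The work goes in short steps, Python scripts to look and compute and a shell command to move; the robot and the scene stay as the last step left them, time stands still between calls to the robot, and variables do not carry over. Pictures are saved under pics/ and viewed, and the job is handed in when it is done.

```bash
ls; mkdir -p pics
python3 - <<'E'
from station import ctrl
import cv2,json
o=ctrl.get_obs();print({k:(v if isinstance(v,float) else [round(float(x),3) for x in v]) if k!='opening' else v for k,v in o.items()})
for n in("scene","top"):
    d=ctrl.get_image(n);cv2.imwrite(f"pics/{n}0.png",d["img"][:,:,::-1]);print(n,d["fx"],d["cx"],d["cy"],d["T"])
E
```

```text
pics
{'t': 0.0, 'q': [1.2, 0.053, 1.614, 0.0, 1.476, -0.119], 'dq': [-0.0, 0.001, -0.0, 0.004, 0.002, 0.002], 'effort': [0.0, -39.369, -37.017, -0.0, 0.007, -0.0], 'tool_pos': [0.155, 0.605, 0.209], 'tool_rot': [2.482, 1.924, -0.003], 'contact_force': [-0.409, -0.334, -0.226], 'wrist_torque': [0.006, -0.033, 0.002], 'opening': 0.0856271138934729}
scene 435.4958086405286 280.74523690051626 205.52528298499718 [[ 0.74806411  0.56118761 -0.35421541  1.00878609]
 [ 0.66356681 -0.63969112  0.38791024 -0.46322113]
 [-0.00889803 -0.52522731 -0.85091545  1.14097864]
 [ 0.          0.          0.          1.        ]]
top 390.44039776990127 281.6854973591497 205.93219600901824 [[-0.00563728 -0.98096502  0.19410269  0.33847341]
 [-0.99972339  0.00996081  0.02130565  0.00344795]
 [-0.02283352 -0.19392889 -0.98074982  1.1288493 ]
 [ 0.          0.          0.          1.        ]]
```

View pics/scene0.png

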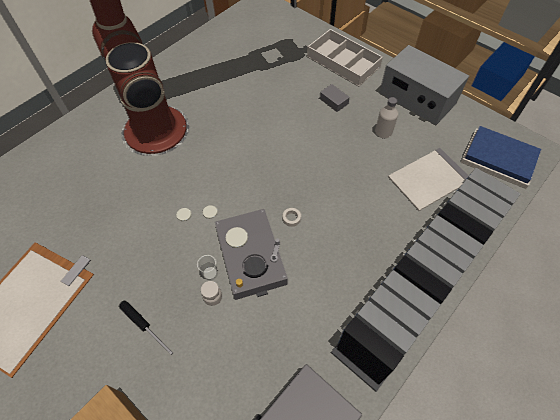

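View pics/top0.png

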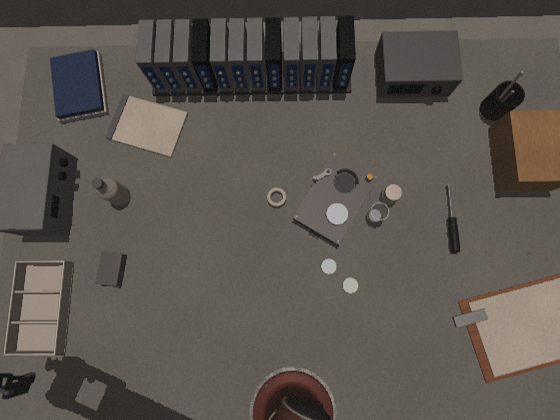

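The top view shows the lamp at about (337,205), the disc at (337,214), the recess at (345,180) and the clip at (322,174). I'll zoom in on both views.

```bash
cat > h.py <<'E'
import numpy as np,cv2
from station import ctrl
def grab(n):
    d=ctrl.get_image(n); d["bgr"]=np.ascontiguousarray(d["img"][:,:,::-1]); return d
def ray(d,u,v,z):
    T=np.array(d["T"]);r=T[:3,:3]@np.array([(u-d["cx"])/d["fx"],(v-d["cy"])/d["fy"],1.]);o=T[:3,3]
    return o+r*(z-o[2])/r[2]
def proj(d,p):
    T=np.array(d["T"]);c=T[:3,:3].T@(np.array(p)-T[:3,3]);return np.array([d["fx"]*c[0]/c[2]+d["cx"],d["fy"]*c[1]/c[2]+d["cy"]])
def crop(d,x,y,w,h,s,name):
    i=cv2.convertScaleAbs(cv2.resize(d["bgr"][y:y+h,x:x+w],None,fx=s,fy=s,interpolation=cv2.INTER_CUBIC),alpha=1.4)
    for k in range(0,w,10): cv2.putText(i,str(x+k),(k*s,8),0,.3,(0,255,255))
    for k in range(0,h,10): cv2.putText(i,str(y+k),(0,k*s+4),0,.3,(0,255,255))
    cv2.imwrite(name,i)
E
python3 - <<'E'
from h import *
crop(grab("top"),280,155,130,95,6,"pics/t1.png")
crop(grab("scene"),180,195,130,110,5,"pics/s1.png")
E
```

```text
(no output)
```

View pics/t1.png

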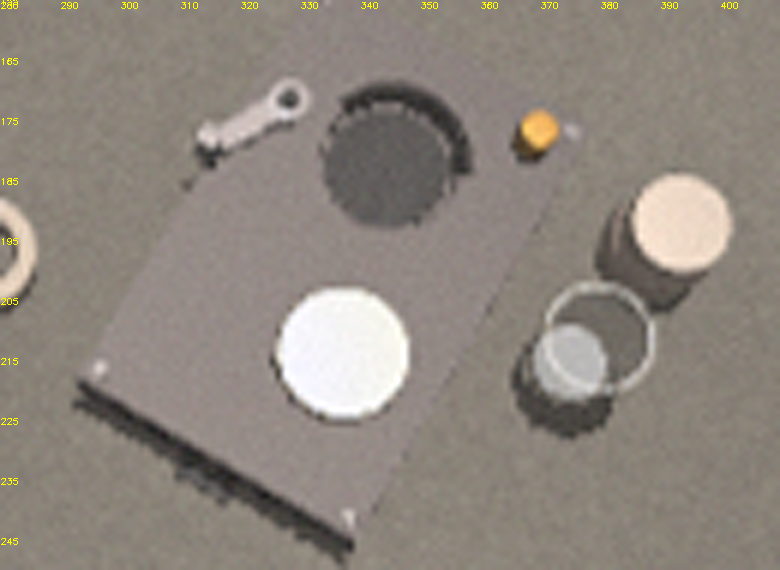

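View pics/s1.png

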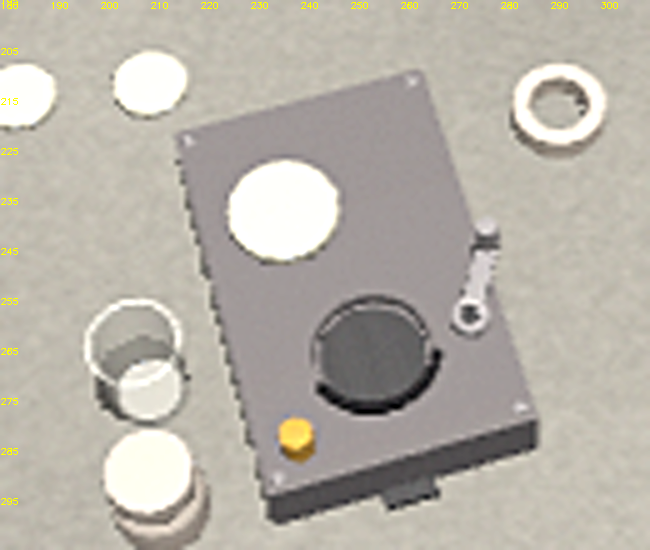

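The two crops show the disc at top (337,214), the recess at top (344.5,182), and the lamp turned about -30°. The clip runs from its pivot at (327,171.5) to its post at (313,178). I'll measure these now.

```bash
cat > m.py <<'E'
from h import *
for n,(x,y,w,h) in (("top",(285,155,125,95)),("scene",(205,200,85,105))):
    d=grab(n);im=d["bgr"]
    f=im.astype(int)
    full=np.zeros(im.shape[:2],np.uint8);full[y:y+h,x:x+w]=255
    def big(m):
        m=cv2.bitwise_and(m.astype(np.uint8)*255,full)
        m=cv2.morphologyEx(m,cv2.MORPH_OPEN,np.ones((2,2),np.uint8))
        c,_=cv2.findContours(m,cv2.RETR_EXTERNAL,cv2.CHAIN_APPROX_NONE);return sorted(c,key=cv2.contourArea)[::-1]
    # disc
    for c in big(f.min(2)>185 if n=="scene" else f.min(2)>150)[:2]:
        if len(c)<5: continue
        e=cv2.fitEllipse(c); print(n,"white",e, ray(d,*e[0],.055).round(4))
    a=cv2.cvtColor(im,cv2.COLOR_BGR2LAB)[:,:,1].astype(int)
    b=f[:,:,1]-(f[:,:,2]+f[:,:,0])/2
    m=(b<-1.0); c=big(cv2.medianBlur(m.astype(np.uint8),5)>0)[0]
    r=cv2.minAreaRect(c)
    print(n,"face",cv2.contourArea(c),[ray(d,*p,.045).round(4)[:2].tolist() for p in cv2.boxPoints(r)])
    P=np.array([ray(d,*p,.045)[:2] for p in c[:,0,:]],np.float32)
    R=cv2.minAreaRect(P); print("  world rect",R)
E
python3 m.py
python3 - <<'E'
from h import *
d=grab("top")
for p in((327,171.5),(344.3,182),(295,216),(338,241),(373.5,176.3)):print("top",p,ray(d,*p,.045).round(4))
print(ray(d,313,178,.0745), ray(d,370,176,.067))
d=grab("scene")
for p in((274,257.5),(255,265.5),(217,223.5),(262.5,211.5),(235.5,290.5),(284,276)):print("scene",p,ray(d,*p,.045).round(4))
print(ray(d,277,240,.0745),ray(d,239,280,.067))
E
```

```text
top white ((337.8233337402344, 214.3374481201172), (19.509784698486328, 20.503755569458008), 97.14960479736328) [ 0.5256 -0.1294  0.055 ]
top face 3927.0 [[0.5165, 0.0031], [0.7212, -0.1149], [0.635, -0.2526], [0.4365, -0.1321]]
  world rect ((0.5770111680030823, -0.12353798747062683), (0.16007129848003387, 0.2345922291278839), 58.5780029296875)
scene face 4064.5 [[0.448, -0.1328], [0.5317, 0.0058], [0.7351, -0.135], [0.6561, -0.2578]]
  world rect ((0.5925836563110352, -0.13000530004501343), (0.15326455235481262, 0.24469852447509766), 58.8575325012207)
top (327, 171.5) [ 0.6525 -0.1038  0.045 ]
top (344.3, 182) [ 0.6208 -0.1522  0.045 ]
top (295, 216) [ 0.5237 -0.0103  0.045 ]
top (338, 241) [ 0.4523 -0.1286  0.045 ]
top (373.5, 176.3) [ 0.6366 -0.2359  0.045 ]
[ 0.62562714 -0.06140791  0.0745    ] [ 0.63156772 -0.22136378  0.067     ]
scene (274, 257.5) [ 0.6503 -0.1017  0.045 ]
scene (255, 265.5) [ 0.6273 -0.1537  0.045 ]
scene (217, 223.5) [ 0.4546 -0.1307  0.045 ]
scene (262.5, 211.5) [ 0.526  -0.0143  0.045 ]
scene (235.5, 290.5) [ 0.6378 -0.2398  0.045 ]
scene (284, 276) [ 0.7069 -0.1244  0.045 ]
[ 0.63088413 -0.06698671  0.0745    ] [ 0.63175754 -0.21765099  0.067     ]
```

```bash
cat > disc.py <<'E'
from h import *
def disc(z=.055,tag=None,box=(205,200,85,105)):
    d=grab("scene");x,y,w,h=box
    g=d["bgr"][y:y+h,x:x+w].min(2)
    m=(g>165).astype(np.uint8);n,l,s,c=cv2.connectedComponentsWithStats(m)
    k=1+np.argmax(s[1:,4]); cc,_=cv2.findContours((l==k).astype(np.uint8),cv2.RETR_EXTERNAL,cv2.CHAIN_APPROX_NONE)
    e=cv2.fitEllipse(cv2.convexHull(max(cc,key=cv2.contourArea))); p=(e[0][0]+x,e[0][1]+y)
    print("area",s[k,4],"centroid",c[k]+[x,y],"ell",p,e[1]); P=ray(d,c[k][0]+x,c[k][1]+y,z); print("centroid pos",P.round(4),"ell pos",ray(d,*p,z).round(4))
    if tag: crop(d,170,190,150,120,5,f"pics/{tag}.png")
    return d
E
python3 - <<'E'
from disc import *
d=disc()
from h import *
print("expected cell px",proj(d,(.6241,-.1531,.045)),"recess rim extents",[proj(d,(.6241+.0325*np.cos(a),-.1531+.0325*np.sin(a),.045)).round(1).tolist() for a in np.arange(0,6.2,np.pi/2)])
t=grab("top")
print("beaker",ray(t,380,211,.07)[:2],"jar",ray(t,392.5,192,.062)[:2],"nut",ray(t,370,176.5,.067)[:2])
E
```

```text
area 319 centroid [236.03761755 236.61128527] ell (236.04178428649902, 236.58050537109375) (18.648632049560547, 21.261310577392578)
centroid pos [ 0.5304 -0.1278  0.055 ] ell pos [ 0.5303 -0.1277  0.055 ]
expected cell px [254.29212958 264.62498932] recess rim extents [[263.0, 271.9], [262.4, 256.5], [245.7, 257.4], [246.0, 273.0]]
beaker [ 0.53112997 -0.24311264] jar [ 0.58606381 -0.28254096] nut [ 0.63011943 -0.22129236]
```

Disc is at about (.528,-.1285) and the cell at about (.624,-.152), so the push bearing is -13.8°. The jaws are already within 1° of square to that. I'll move to a point behind the disc and use the two fingertips as a 40 mm cradle.

```bash
python3 -m handwheel '{"offset":[[0.75,-0.9,0],[1.5,-1.8,0],[2.25,-2.7,0],[3,-3.6,0],[3.7,-4.5,0],[4.5,-5.4,0],[5.2,-6.3,0],[6,-7.2,0],[6.7,-8.1,0],[7.4,-9,0]],"roll":[0,0,0,0,0,0,0,0,0,0.1]}' 40 20
python3 -m handwheel '{"offset":[[0,-1,0],[0.1,-2,0],[0.2,-3,0],[0.3,-4,0],[0.4,-5,0],[0.5,-6,0],[0.6,-7,-0.3],[0.7,-8,-0.7],[0.75,-9,-1.2],[0.75,-9.05,-1.8]],"roll":[0,0,0,0,0,0,0,0,0,0]}'
```

```text
t: 1.5
tool_pos: [0.4527, 0.2436, 0.2106]
tool_rot: [2.472, 1.938, 0.002]
contact_force: [0.3, 1.1, 0.5]
opening: 0.04
t: 2.5
tool_pos: [0.4825, -0.1209, 0.1388]
tool_rot: [2.475, 1.93, 0.001]
contact_force: [0.4, 0.5, -0.2]
opening: 0.04
```

```bash
python3 -m handwheel '{"offset":[[0,0,-0.7],[0,0,-1.4],[0,0,-1.9],[0,0,-2.05],[0,0,-2.1],[0,0,-2.15],[0,0,-2.15],[0,0,-2.15],[0,0,-2.15],[0,0,-2.15]],"roll":[0,0,0,0,0,0,0,0,0,0]}'
python3 - <<'E'
from disc import *
disc(tag="s2")
E
```

```text
t: 3.5
tool_pos: [0.482, -0.1168, 0.0527]
tool_rot: [2.472, 1.937, 0.001]
contact_force: [0.4, -0.5, -0.6]
opening: 0.04
area 326 centroid [236.00920245 236.55828221] ell (236.01352500915527, 236.53517532348633) (18.916667938232422, 21.21940040588379)
centroid pos [ 0.5302 -0.1277  0.055 ] ell pos [ 0.5302 -0.1277  0.055 ]
```

View pics/s2.png

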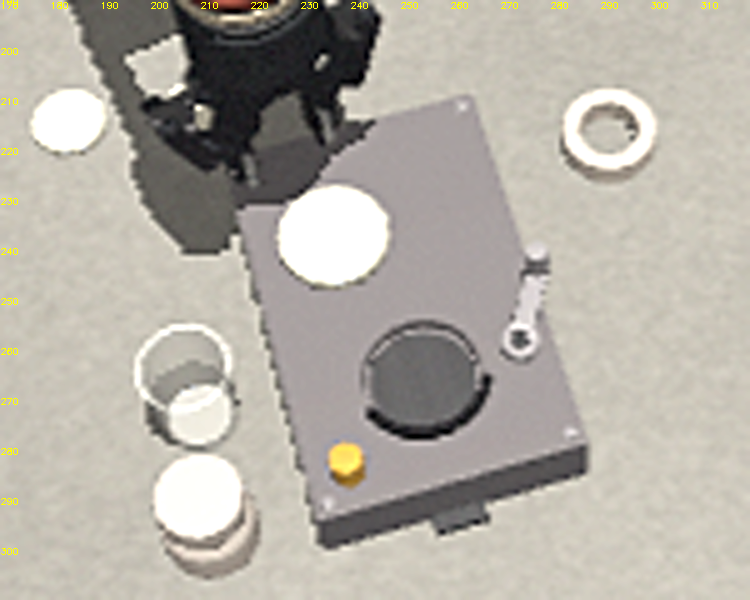

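The hand is behind the disc, the fingertips are at about (218,226) and (233,216), and nothing has been disturbed. I'll lower to just above the face.

```bash
python3 -m handwheel '{"offset":[[0,0,-0.03],[0,0,-0.06],[0,0,-0.09],[0,0,-0.11],[0,0,-0.11],[0.15,-0.035,-0.11],[0.25,-0.06,-0.11],[0.25,-0.06,-0.11],[0.25,-0.06,-0.11],[0.25,-0.06,-0.11]],"roll":[0,0,0,0,0,0,0,0,0,0]}'
python3 - <<'E'
from disc import *
disc(tag="s3")
E
```

```text
t: 4.55
tool_pos: [0.4917, -0.1191, 0.0477]
tool_rot: [-2.473, -1.938, 0.0]
contact_force: [-0.4, 0.2, -0.6]
opening: 0.0403
area 314 centroid [236.23248408 236.81528662] ell (236.14614868164062, 236.65031814575195) (18.5853328704834, 21.1995792388916)
centroid pos [ 0.5313 -0.1279  0.055 ] ell pos [ 0.5307 -0.1277  0.055 ]
```

View pics/s3.png

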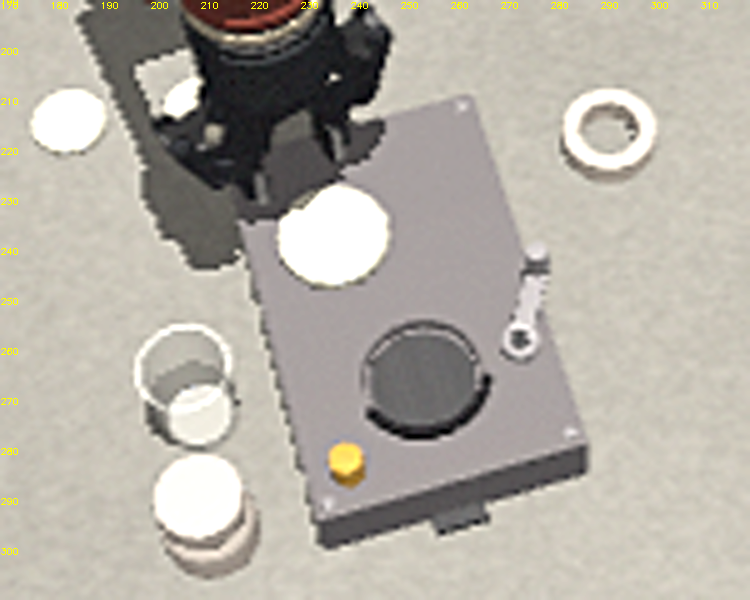

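```bash
python3 -m handwheel '{"offset":[[0,0,-0.02],[0,0,-0.03],[0,0,-0.05],[0,0,-0.05],[0,0,-0.05],[0,0,-0.05],[0,0,-0.05],[0,0,-0.05],[0,0,-0.05],[0,0,-0.05]],"roll":[0,0,0,0,0,0,0,0,0,0]}'
python3 -m handwheel '{"offset":[[0,0,-0.01],[0,0,-0.02],[0,0,-0.03],[0,0,-0.04],[0,0,-0.05],[0,0,-0.05],[0,0,-0.05],[0,0,-0.05],[0,0,-0.05],[0,0,-0.05]],"roll":[0,0,0,0,0,0,0,0,0,0]}'
```

```text
t: 5.6
tool_pos: [0.4917, -0.1191, 0.0458]
tool_rot: [2.473, 1.938, 0.0]
contact_force: [-0.7, -0.5, -0.1]
opening: 0.0398
t: 6.6
tool_pos: [0.4917, -0.1191, 0.0438]
tool_rot: [2.473, 1.938, 0.0]
contact_force: [0.0, 0.7, -0.7]
opening: 0.04
```

No contact yet, so the partly open fingertips stand a few mm behind the TCP. They must be within the lower part of the disc's rim. Now I'll push most of the way.

```bash
python3 -m handwheel '{"offset":[[0.1,-0.025,0],[0.3,-0.07,0],[0.55,-0.13,0],[0.8,-0.2,0],[1.05,-0.26,0],[1.3,-0.32,0],[1.55,-0.38,0],[1.75,-0.43,0],[1.9,-0.465,0],[1.95,-0.48,0]],"roll":[0,0,0,0,0,0,0,0,0,0]}'
python3 - <<'E'
from disc import *
disc(tag="s4")
E
```

```text
t: 7.6
tool_pos: [0.5703, -0.1385, 0.0438]
tool_rot: [2.473, 1.938, 0.0]
contact_force: [0.4, 0.1, -0.2]
opening: 0.04
area 182 centroid [210.43406593 288.67032967] ell (209.10279846191406, 288.80694580078125) (15.81157398223877, 16.916275024414062)
centroid pos [ 0.5882 -0.2818  0.055 ] ell pos [ 0.5858 -0.2844  0.055 ]
```

View pics/s4.png

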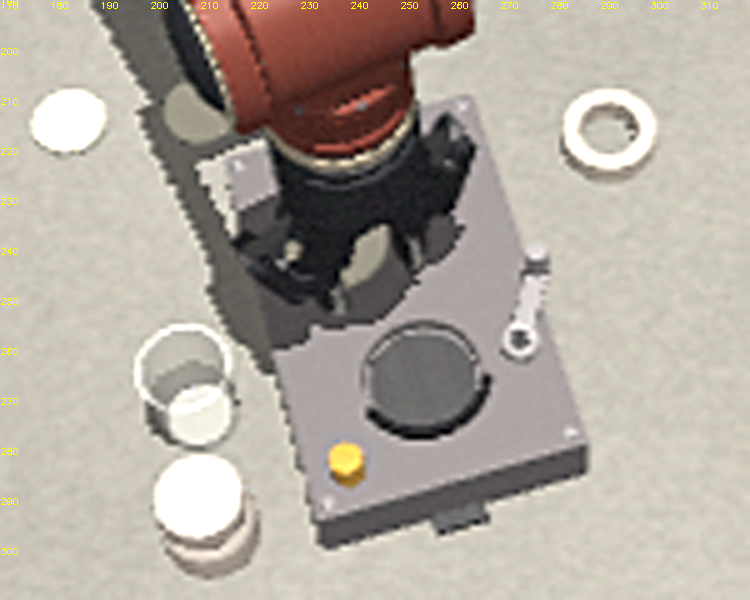

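The picture shows the fingertips at (232,252) and (252,247) and the disc still behind them at about (240,242). The tips passed over the disc without touching it, so they stand more than 11 mm back at this opening. I'll lift, go back, and feel for the face from behind.

```bash
python3 -m handwheel '{"offset":[[0,0,0.2],[-0.4,0.1,0.4],[-0.8,0.2,0.4],[-1.2,0.3,0.4],[-1.6,0.4,0.4],[-2.0,0.49,0.4],[-2.2,0.54,0.3],[-2.25,0.55,0.15],[-2.25,0.55,0],[-2.25,0.55,0]],"roll":[0,0,0,0,0,0,0,0,0,0]}'
python3 -m handwheel '{"offset":[[0,0,-0.03],[0,0,-0.06],[0,0,-0.09],[0,0,-0.12],[0,0,-0.14],[0,0,-0.14],[0,0,-0.14],[0,0,-0.14],[0,0,-0.14],[0,0,-0.14]],"roll":[0,0,0,0,0,0,0,0,0,0]}'
python3 - <<'E'
from disc import *
disc(tag="s5")
E
```

```text
t: 8.65
tool_pos: [0.4792, -0.1161, 0.0426]
tool_rot: [-2.471, -1.937, 0.001]
contact_force: [-0.1, 0.7, -0.7]
opening: 0.04
t: 9.65
tool_pos: [0.4797, -0.1164, 0.0383]
tool_rot: [2.473, 1.938, 0.0]
contact_force: [-0.2, -0.1, -0.2]
opening: 0.04
area 325 centroid [236.03692308 236.57230769] ell (236.03230667114258, 236.5448760986328) (18.89735221862793, 21.19378662109375)
centroid pos [ 0.5303 -0.1277  0.055 ] ell pos [ 0.5302 -0.1276  0.055 ]
```

View pics/s5.png

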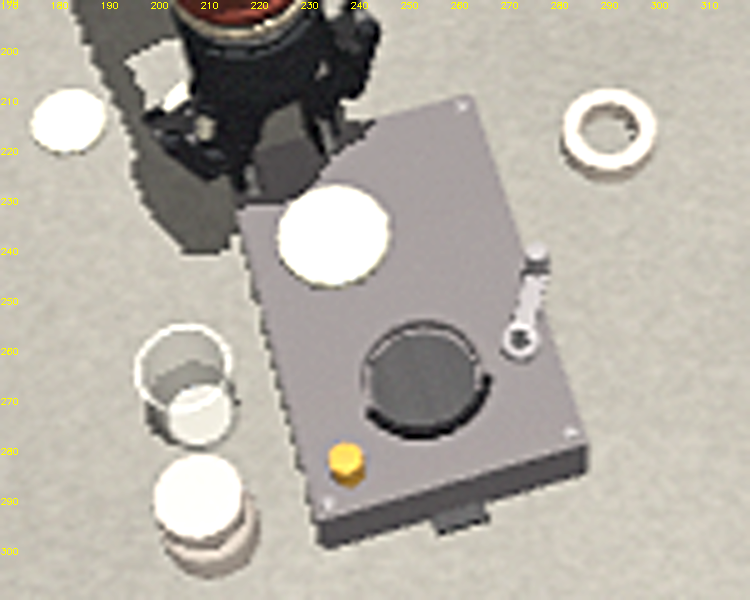

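The disc hasn't moved: still (236,236.6). I'll keep lowering until I feel contact.

```bash
python3 -m handwheel '{"offset":[[0,0,-0.01],[0,0,-0.02],[0,0,-0.03],[0,0,-0.04],[0,0,-0.05],[0,0,-0.06],[0,0,-0.07],[0,0,-0.08],[0,0,-0.08],[0,0,-0.08]],"roll":[0,0,0,0,0,0,0,0,0,0]}'
```

```text
t: 10.7
tool_pos: [0.4797, -0.1163, 0.035]
tool_rot: [2.473, 1.938, 0.0]
contact_force: [0.4, 0.3, 0.6]
opening: 0.0401
```

```bash
python3 -m handwheel '{"offset":[[0,0,-0.01],[0,0,-0.02],[0,0,-0.03],[0,0,-0.04],[0,0,-0.05],[0,0,-0.05],[0,0,-0.05],[0,0,-0.05],[0,0,-0.05],[0,0,-0.05]],"roll":[0,0,0,0,0,0,0,0,0,0]}'
```

```text
t: 11.7
tool_pos: [0.4797, -0.1163, 0.033]
tool_rot: [-2.473, -1.938, -0.0]
contact_force: [0.2, -0.3, 0.5]
opening: 0.0401
```

```bash
python3 -m handwheel '{"offset":[[0,0,-0.01],[0,0,-0.02],[0,0,-0.03],[0,0,-0.04],[0,0,-0.05],[0,0,-0.05],[0,0,-0.05],[0,0,-0.05],[0,0,-0.05],[0,0,-0.05]],"roll":[0,0,0,0,0,0,0,0,0,0]}'
python3 - <<'E'
from h import *
d=grab("scene")
crop(d,190,180,75,70,8,"pics/s6.png")
d=grab("top")
crop(d,290,180,75,70,8,"pics/t6.png")
E
```

```text
t: 12.7
tool_pos: [0.4797, -0.1163, 0.031]
tool_rot: [2.473, 1.938, 0.0]
contact_force: [0.5, 0.6, 0.5]
opening: 0.0397
```

View pics/s6.png

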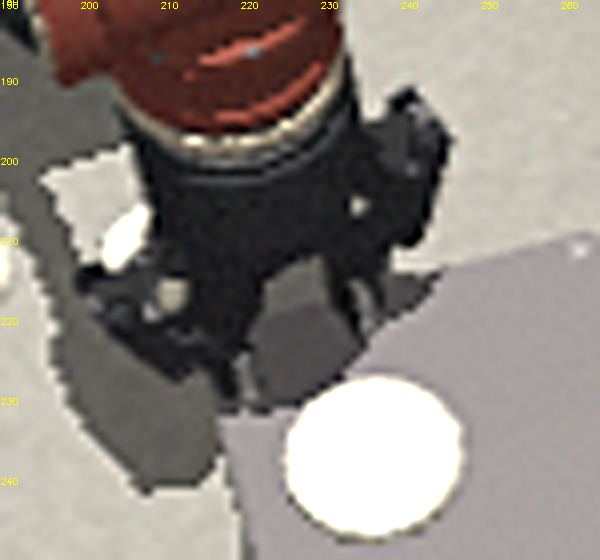

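View pics/t6.png

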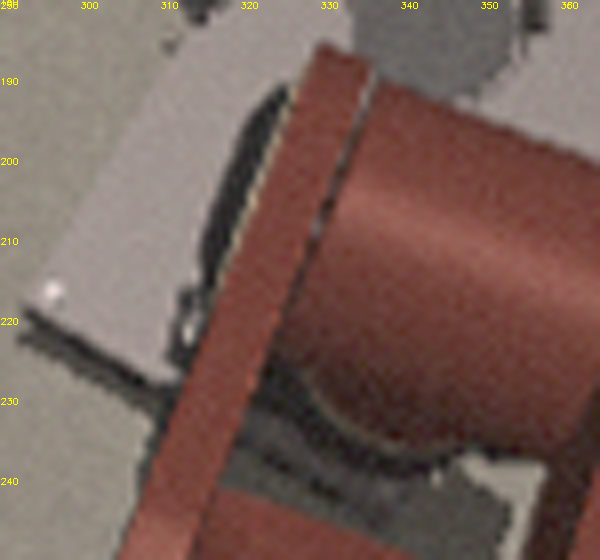

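```bash
python3 - <<'E'
from h import *
d=grab("scene")
for p in((235,220.5),(219.5,230)):
  for z in(.045,.05,.06):print(p,ray(d,*p,z).round(4))
for s in(1,-1):
  for a in (.011,-.011):
    for l in(.02,.034):
      P=np.array([.4797,-.1163])+l*s*np.array([.242,.97])+a*np.array([.97,-.242])
      print(s,a,l,[proj(d,[*P,z]).round(1).tolist() for z in (.031,.045,.055)])
E
python3 -m handwheel '{"offset":[[0,0,-0.01],[0,0,-0.02],[0,0,-0.03],[0,0,-0.04],[0,0,-0.05],[0,0,-0.05],[0,0,-0.05],[0,0,-0.05],[0,0,-0.05],[0,0,-0.05]],"roll":[0,0,0,0,0,0,0,0,0,0]}'
```

```text
(235, 220.5) [ 0.4867 -0.0892  0.045 ]
(235, 220.5) [ 0.4891 -0.0909  0.05  ]
(235, 220.5) [ 0.4939 -0.0943  0.06  ]
(219.5, 230) [ 0.4754 -0.1408  0.045 ]
(219.5, 230) [ 0.4778 -0.1423  0.05  ]
(219.5, 230) [ 0.4827 -0.1452  0.06  ]
1 0.011 0.02 [[235.0, 226.9], [234.6, 224.5], [234.2, 222.8]]
1 0.011 0.034 [[239.1, 224.5], [238.7, 222.1], [238.4, 220.4]]
1 -0.011 0.02 [[231.2, 221.5], [230.6, 219.1], [230.3, 217.4]]
1 -0.011 0.034 [[235.2, 219.1], [234.8, 216.7], [234.4, 215.0]]
-1 0.011 0.02 [[223.2, 233.8], [222.6, 231.5], [222.2, 229.8]]
-1 0.011 0.034 [[219.0, 236.3], [218.3, 234.0], [217.9, 232.3]]
-1 -0.011 0.02 [[219.3, 228.3], [218.7, 226.0], [218.3, 224.3]]
-1 -0.011 0.034 [[215.2, 230.7], [214.5, 228.4], [214.0, 226.7]]
t: 13.85
tool_pos: [0.4797, -0.1163, 0.029]
tool_rot: [2.473, 1.938, 0.0]
contact_force: [-0.1, -0.3, -0.9]
opening: 0.0402
```

```bash
python3 -m handwheel '{"offset":[[0,0,-0.01],[0,0,-0.02],[0,0,-0.03],[0,0,-0.04],[0,0,-0.05],[0,0,-0.06],[0,0,-0.07],[0,0,-0.08],[0,0,-0.08],[0,0,-0.08]],"roll":[0,0,0,0,0,0,0,0,0,0]}'
python3 - <<'E'
from h import *
d=grab("scene")
crop(d,205,205,50,45,12,"pics/s7.png")
E
```

```text
t: 14.85
tool_pos: [0.4797, -0.1163, 0.0258]
tool_rot: [-2.473, -1.938, 0.0]
contact_force: [0.9, 0.3, 0.6]
opening: 0.0397
```

View pics/s7.png

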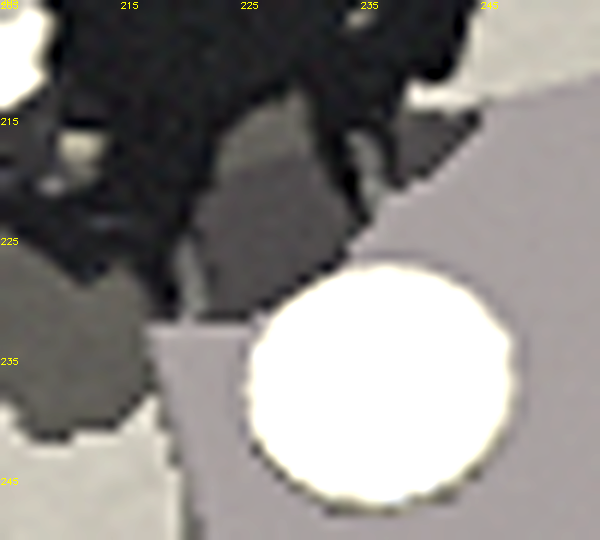

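```bash
python3 -m handwheel '{"offset":[[0,0,-0.01],[0,0,-0.02],[0,0,-0.03],[0,0,-0.04],[0,0,-0.05],[0,0,-0.06],[0,0,-0.07],[0,0,-0.08],[0,0,-0.08],[0,0,-0.08]],"roll":[0,0,0,0,0,0,0,0,0,0]}'
```

```text
t: 15.9
tool_pos: [0.4797, -0.1163, 0.0226]
tool_rot: [2.473, 1.938, -0.0]
contact_force: [0.3, 0.2, -0.3]
opening: 0.0401
```

```bash
python3 -m handwheel '{"offset":[[0.05,-0.01,0],[0.1,-0.025,0],[0.15,-0.035,0],[0.2,-0.05,0],[0.3,-0.07,0],[0.4,-0.1,0],[0.5,-0.12,0],[0.6,-0.145,0],[0.6,-0.145,0],[0.6,-0.145,0]],"roll":[0,0,0,0,0,0,0,0,0,0]}'
python3 - <<'E'
from disc import *
disc(tag="s8")
E
```

```text
t: 16.9
tool_pos: [0.5038, -0.1221, 0.0226]
tool_rot: [2.473, 1.938, 0.0]
contact_force: [-0.2, -0.3, 0.5]
opening: 0.0403
area 287 centroid [238.42508711 239.66898955] ell (237.833984375, 239.04718399047852) (18.55059242248535, 21.184751510620117)
centroid pos [ 0.5422 -0.1302  0.055 ] ell pos [ 0.5396 -0.1299  0.055 ]
```

View pics/s8.png

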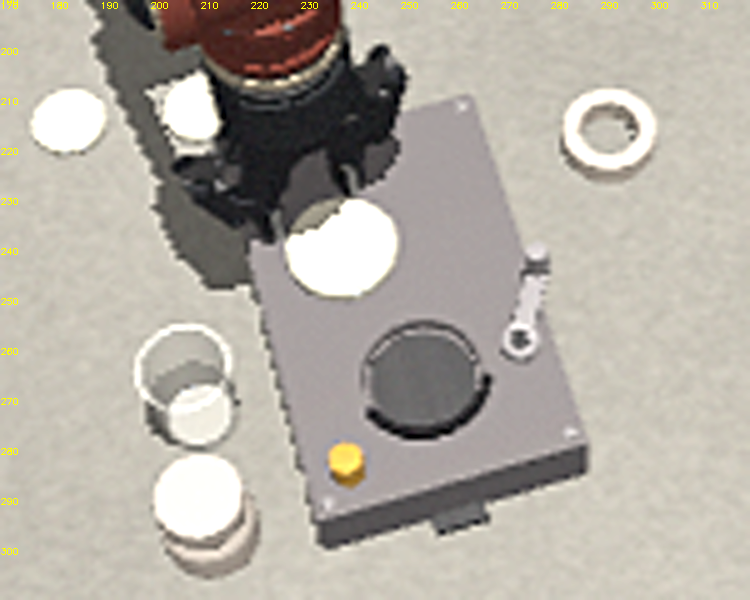

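The cradle now holds the disc: it moved with the fingers to about (238,239.5) in the image, world (.539,-.130). I'll continue to about 16 mm short of the recess.

```bash
python3 -m handwheel '{"offset":[[0.1,-0.025,0],[0.3,-0.073,0],[0.5,-0.122,0],[0.7,-0.17,0],[0.9,-0.22,0],[1.1,-0.27,0],[1.3,-0.32,0],[1.5,-0.367,0],[1.65,-0.404,0],[1.75,-0.43,0]],"roll":[0,0,0,0,0,0,0,0,0,0]}'
python3 - <<'E'
from disc import *
disc(tag="s9",box=(225,200,65,105))
E
```

```text
t: 17.95
tool_pos: [0.5743, -0.1395, 0.0226]
tool_rot: [2.473, 1.938, 0.0]
contact_force: [-0.1, -0.4, 0.2]
opening: 0.0397
area 312 centroid [252.21153846 258.89102564] ell (251.73454475402832, 258.22265625) (19.31089210510254, 22.030899047851562)
centroid pos [ 0.6117 -0.1474  0.055 ] ell pos [ 0.6093 -0.1468  0.055 ]
```

View pics/s9.png

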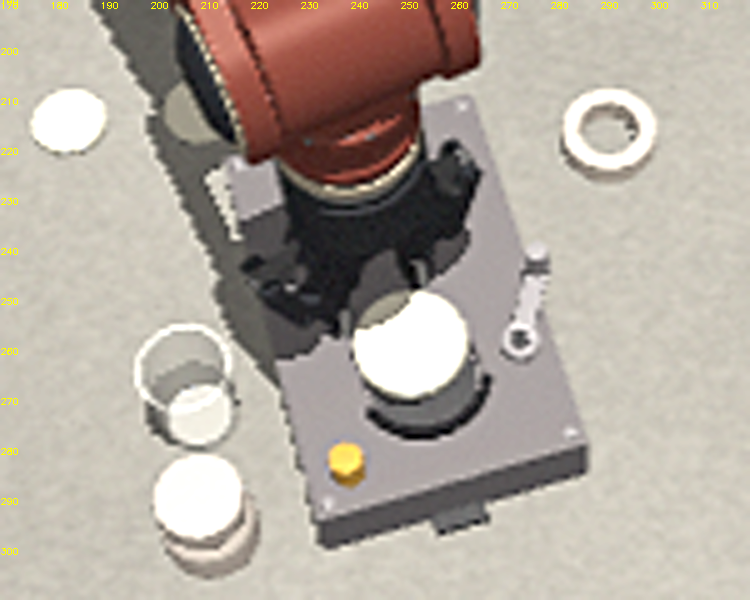

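Disc is at about (252,258) and its leading edge is over the recess. The line is good to about 1–2 mm. Slow final push now.

```bash
python3 -m handwheel '{"offset":[[0.05,-0.02,0],[0.1,-0.04,0],[0.15,-0.05,0],[0.2,-0.07,0],[0.25,-0.085,0],[0.3,-0.1,0],[0.34,-0.11,0],[0.38,-0.12,0],[0.4,-0.125,0],[0.4,-0.125,0]],"roll":[0,0,0,0,0,0,0,0,0,0]}'
python3 - <<'E'
from disc import *
disc(tag="s10",box=(225,200,65,105))
E
```

```text
t: 19.0
tool_pos: [0.5896, -0.1445, 0.0225]
tool_rot: [-2.473, -1.938, 0.001]
contact_force: [-0.9, -1.5, -0.9]
opening: 0.0397
area 340 centroid [255.10882353 264.42058824] ell (254.55307579040527, 263.568603515625) (21.13382911682129, 22.186309814453125)
centroid pos [ 0.6289 -0.154   0.055 ] ell pos [ 0.626  -0.1532  0.055 ]
```

View pics/s10.png

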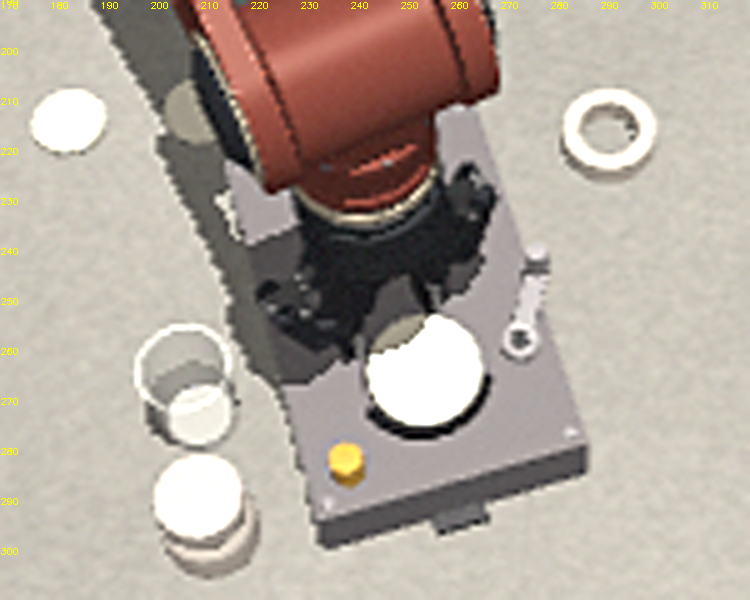

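The disc's apparent shape grew (minor axis 21 px against 18.9 px), so it's tilted into the recess with the rear edge still on the rim. I'll push another 3 mm.

```bash
python3 -m handwheel '{"offset":[[0.01,0,0],[0.02,-0.005,0],[0.03,-0.01,0],[0.04,-0.01,0],[0.05,-0.012,0],[0.06,-0.015,0],[0.07,-0.018,0],[0.08,-0.02,0],[0.08,-0.02,0],[0.08,-0.02,0]],"roll":[0,0,0,0,0,0,0,0,0,0]}'
python3 - <<'E'
from disc import *
d=disc(box=(225,200,65,105))
crop(d,220,235,70,55,10,"pics/s11.png")
E
```

```text
t: 20.05
tool_pos: [0.5914, -0.1452, 0.0225]
tool_rot: [-2.47, -1.936, 0.005]
contact_force: [-8.1, -0.6, 5.0]
opening: 0.0402
area 332 centroid [255.20180723 264.88855422] ell (254.65206146240234, 264.10106658935547) (20.417020797729492, 22.502668380737305)
centroid pos [ 0.63   -0.1549  0.055 ] ell pos [ 0.6273 -0.1542  0.055 ]
```

View pics/s11.png

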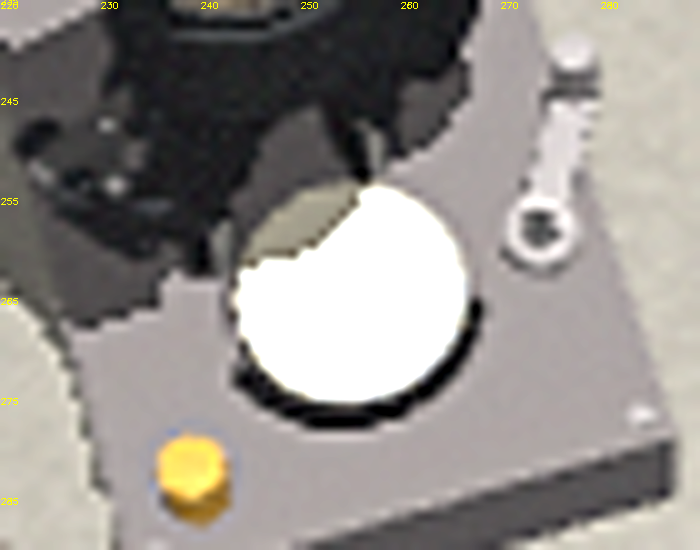

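It is resisting with 8 N, so I'll back off and see whether it drops.

```bash
python3 -m handwheel '{"offset":[[-0.1,0.025,0],[-0.2,0.05,0],[-0.4,0.1,0],[-0.6,0.15,0],[-0.8,0.2,0.1],[-1,0.25,0.3],[-1.2,0.3,0.6],[-1.4,0.35,0.9],[-1.5,0.37,1.2],[-1.5,0.37,1.2]],"roll":[0,0,0,0,0,0,0,0,0,0]}'
python3 - <<'E'
from disc import *
d=disc(z=.045,box=(225,200,65,105))
crop(d,220,235,70,55,10,"pics/s12.png")
E
```

```text
t: 21.1
tool_pos: [0.5341, -0.1308, 0.0734]
tool_rot: [2.47, 1.935, 0.004]
contact_force: [-0.1, -0.3, -0.2]
opening: 0.0401
area 355 centroid [254.17746479 264.32957746] ell (254.14435958862305, 264.2511291503906) (20.210792541503906, 21.833112716674805)
centroid pos [ 0.6233 -0.1527  0.045 ] ell pos [ 0.623  -0.1526  0.045 ]
```

View pics/s12.png

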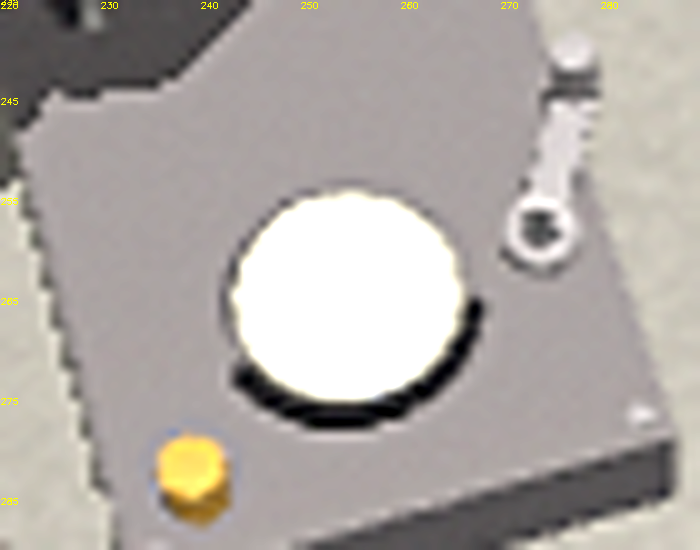

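```bash
python3 - <<'E'
from h import *
from scipy.spatial.transform import Rotation as R
d=grab("scene")
a=np.arange(0,6.28,.1)
def ell(c,tilt,ax):
    n=R.from_rotvec(tilt*np.array(ax)).as_matrix()
    P=[np.array(c)+n@[.031*np.cos(t),.031*np.sin(t),0] for t in a]
    return cv2.fitEllipse(np.array([proj(d,p) for p in P],np.float32))
print("start flat",ell((.5302,-.1277,.055),0,(0,0,1)))
print("seated flat",ell((.6236,-.153,.045),0,(0,0,1)))
for t in(.05,.1,.2):print(t,ell((.6236,-.153,.045),t,(.238,.971,0)))
E
python3 - <<'E'
from h import *
d=grab("top");crop(d,300,150,90,80,8,"pics/t12.png")
E
```

```text
start flat ((236.0032958984375, 236.68011474609375), (19.453683853149414, 22.213008880615234), 76.91525268554688)
seated flat ((254.18153381347656, 264.63140869140625), (20.849937438964844, 22.783931732177734), 78.04039764404297)
0.05 ((254.17489624023438, 264.6240234375), (21.260103225708008, 22.77196502685547), 80.61785888671875)
0.1 ((254.16790771484375, 264.61572265625), (21.6196231842041, 22.757871627807617), 83.87214660644531)
0.2 ((254.15313720703125, 264.5967102050781), (22.184059143066406, 22.722658157348633), 94.67131805419922)
```

View pics/t12.png

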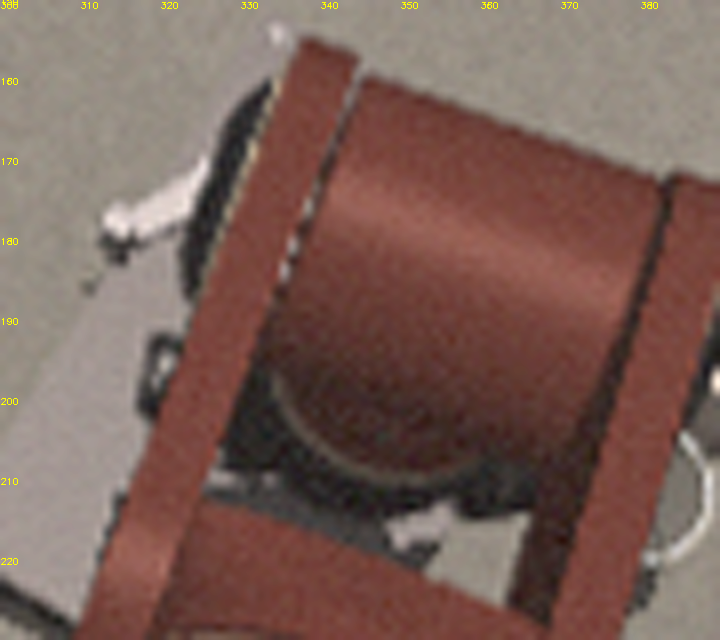

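The disc is seated flat. Its centre (254.1,264.3) matches the predicted seated (254.2,264.6), and the ellipse axes differ from the flat prediction by the same amount as at the start. Next is the clip: I'll straddle the post with the jaws tangential (24 mm opening) and go above it first. Post is at about (.6285,-.0645).

```bash
python3 -m handwheel '{"offset":[[0.3,0.2,0.2],[0.7,0.5,0.3],[1.1,0.8,0.3],[1.5,1.1,0.3],[1.9,1.4,0.2],[2.2,1.6,0.1],[2.36,1.66,0],[2.36,1.66,0],[2.36,1.66,0],[2.36,1.66,0]],"roll":[-1,-2,-3.2,-4.4,-5.6,-6.8,-7.4,-7.4,-7.4,-7.4]}' 24 20
python3 - <<'E'
from h import *
print(ctrl.get_obs()["q"].round(2))
d=grab("scene");crop(d,220,210,90,70,8,"pics/s13.png")
P=np.array([.6285,-.0645])
print(proj(d,[*P,.0745]),proj(d,[.6285,-.0645,.0525]))
E
```

```text
t: 22.25
tool_pos: [0.6269, -0.0642, 0.0703]
tool_rot: [-3.021, -0.861, 0.001]
contact_force: [-0.7, -0.4, 1.1]
opening: 0.0238
[-0.22  0.19  1.71 -0.    1.25 -0.78]
[276.95712558 238.88224238] [277.08559587 242.5082707 ]
```

View pics/s13.png

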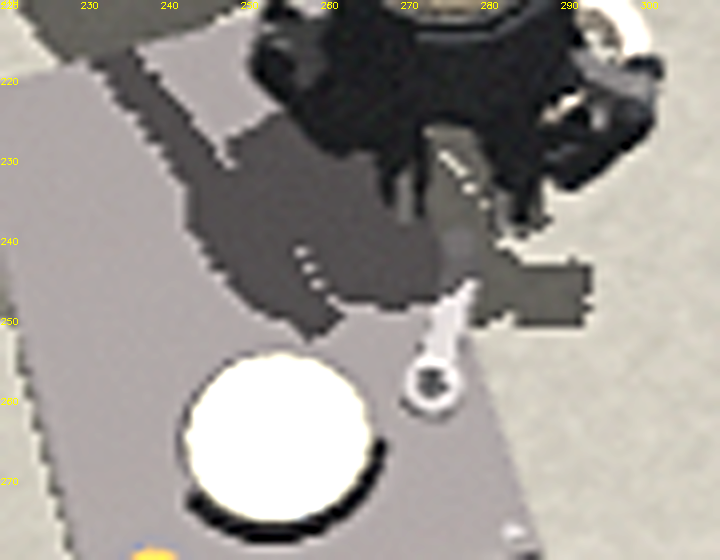

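The post at (276.5,240) lies centred between the fingertips at (269.5,237) and (284,238). I'll lower around it.

```bash
python3 -m handwheel '{"offset":[[0,0,-0.15],[0,0,-0.3],[0,0,-0.45],[0,0,-0.55],[0,0,-0.65],[0,0,-0.75],[0,0,-0.85],[0,0,-0.9],[0,0,-0.9],[0,0,-0.9]],"roll":[0,0,0,0,0,0,0,0,0,0]}'
python3 - <<'E'
from h import *
d=grab("scene");crop(d,220,210,90,70,8,"pics/s14.png")
E
```

```text
t: 23.3
tool_pos: [0.6274, -0.0639, 0.0347]
tool_rot: [3.021, 0.86, 0.0]
contact_force: [-0.1, -0.3, 0.1]
opening: 0.0242
```

View pics/s14.png

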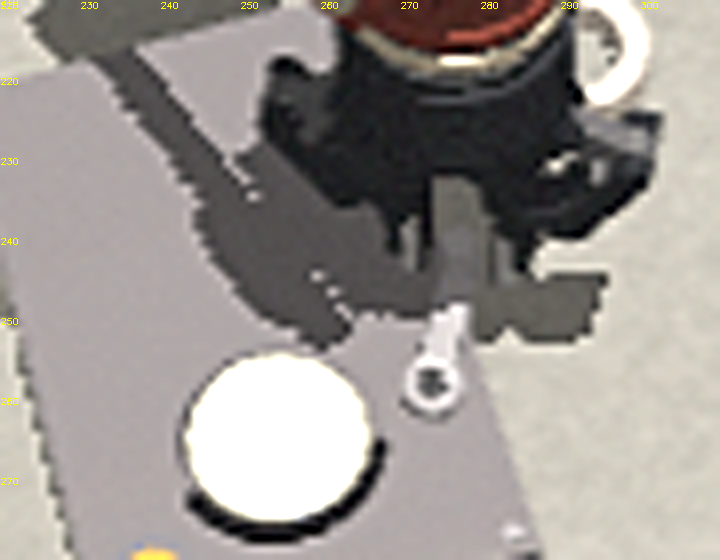

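Run:
```python
import numpy as np
yaw=np.radians(-31.1);x=np.array([np.cos(yaw),np.sin(yaw)]);y=np.array([-x[1],x[0]])
piv=np.array([.6525,-.1035]);s=np.array([.6274,-.0639])
v=s-piv;print(np.linalg.norm(v));th0=np.arctan2(-v@x,-v@y);print(th0)
for k in range(0,23):
    th=th0-k*np.radians(6);p=piv+.045*(-np.sin(th)*x-np.cos(th)*y)
    print(k,round(th,3),((p-s)/.04).round(2),p.round(4))
```

```text
0.04688464567425033
2.033865480562133
0 2.034 [ 0.03 -0.04] [ 0.6284 -0.0655]
1 1.929 [-0.07 -0.11] [ 0.6246 -0.0682]
2 1.824 [-0.16 -0.19] [ 0.621  -0.0713]
3 1.72 [-0.24 -0.27] [ 0.6178 -0.0748]
4 1.615 [-0.31 -0.37] [ 0.615  -0.0786]
5 1.51 [-0.37 -0.47] [ 0.6126 -0.0826]
6 1.406 [-0.42 -0.58] [ 0.6107 -0.0869]
7 1.301 [-0.46 -0.69] [ 0.6092 -0.0914]
8 1.196 [-0.48 -0.8 ] [ 0.6081 -0.096 ]
9 1.091 [-0.5  -0.92] [ 0.6076 -0.1006]
10 0.987 [-0.5  -1.04] [ 0.6075 -0.1054]
11 0.882 [-0.49 -1.15] [ 0.608 -0.11 ]
12 0.777 [-0.46 -1.27] [ 0.6089 -0.1147]
13 0.673 [-0.43 -1.38] [ 0.6103 -0.1192]
14 0.568 [-0.38 -1.49] [ 0.6122 -0.1235]
15 0.463 [-0.32 -1.59] [ 0.6145 -0.1276]
16 0.358 [-0.25 -1.69] [ 0.6172 -0.1314]
17 0.254 [-0.18 -1.78] [ 0.6203 -0.135 ]
18 0.149 [-0.09 -1.86] [ 0.6238 -0.1382]
19 0.044 [ 0.   -1.93] [ 0.6276 -0.141 ]
20 -0.061 [ 0.11 -1.99] [ 0.6316 -0.1434]
21 -0.165 [ 0.21 -2.04] [ 0.6359 -0.1453]
22 -0.27 [ 0.32 -2.07] [ 0.6404 -0.1468]
```

```bash
python3 -m handwheel '{"offset":[[-0.07,-0.11,0],[-0.16,-0.19,0],[-0.24,-0.27,0],[-0.31,-0.37,0],[-0.37,-0.47,0],[-0.42,-0.58,0],[-0.46,-0.69,0],[-0.48,-0.8,0],[-0.5,-0.92,0],[-0.5,-1.04,0]],"roll":[1,2,3,4,5,6,7,8,9,10]}'
python3 - <<'E'
from h import *
d=grab("scene");crop(d,220,210,90,70,8,"pics/s15.png")
E
```

```text
t: 24.35
tool_pos: [0.607, -0.1052, 0.0347]
tool_rot: [-2.181, -2.26, -0.0]
contact_force: [-1.1, 1.5, 0.2]
opening: 0.0243
```

View pics/s15.png

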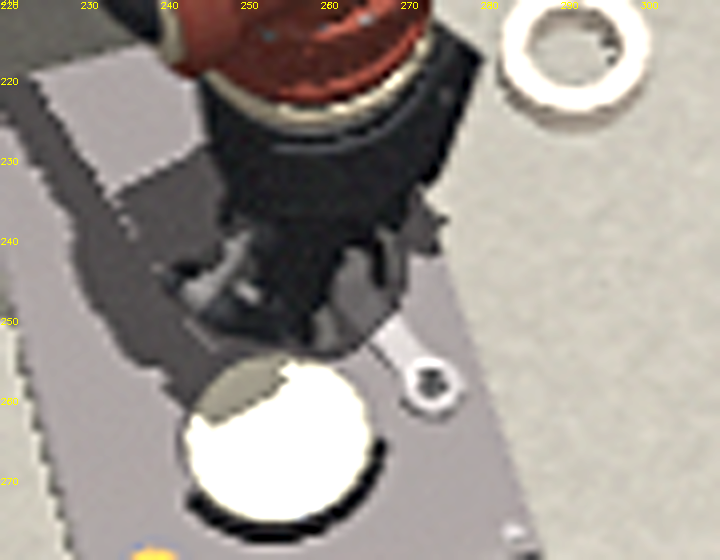

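The clip is following, with its arm now pointing to about (264,252). I'll continue the arc.

```bash
python3 -m handwheel '{"offset":[[0.01,-0.11,0],[0.04,-0.23,0],[0.07,-0.34,0],[0.12,-0.45,0],[0.18,-0.55,0],[0.25,-0.65,0],[0.32,-0.74,0],[0.41,-0.82,0],[0.5,-0.89,0],[0.61,-0.95,0]],"roll":[1,2,3,4,5,6,7,8,9,10]}'
python3 - <<'E'
from h import *
d=grab("scene");crop(d,220,210,90,70,8,"pics/s16.png")
E
```

```text
t: 25.4
tool_pos: [0.6313, -0.1437, 0.0345]
tool_rot: [-0.762, -3.047, 0.001]
contact_force: [-1.2, -0.5, -0.1]
opening: 0.0243
```

View pics/s16.png

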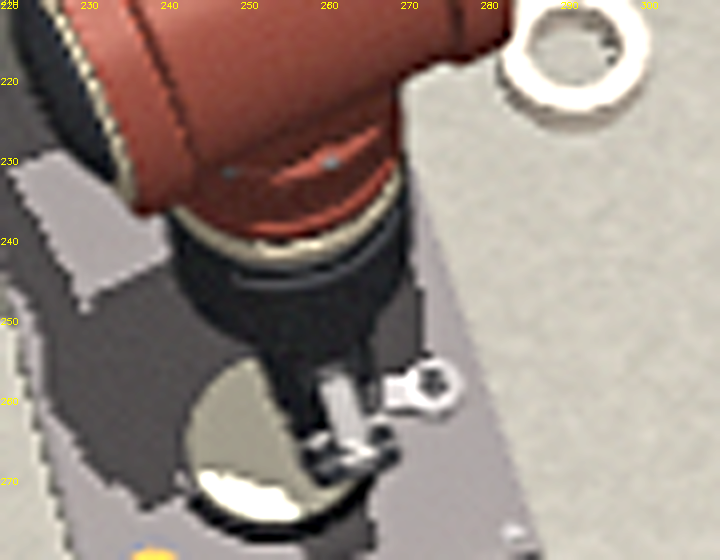

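Nearly closed. One more small nudge to the stop.

```bash
python3 -m handwheel '{"offset":[[0.02,-0.01,0],[0.04,-0.02,0],[0.06,-0.03,0],[0.08,-0.04,0],[0.1,-0.05,0],[0.1,-0.05,0],[0.1,-0.05,0],[0.1,-0.05,0],[0.1,-0.05,0],[0.1,-0.05,0]],"roll":[0.2,0.4,0.6,0.8,1,1,1,1,1,1]}'
```

```text
t: 26.45
tool_pos: [0.6353, -0.1451, 0.0345]
tool_rot: [-0.605, -3.081, -0.001]
contact_force: [-4.3, 2.7, 2.6]
opening: 0.024
```

5 N of reaction along the lamp's -x means the clip is on its stop. I'll centre on the post, lift, and retreat.

```bash
python3 -m handwheel '{"offset":[[-0.06,0.03,0],[-0.12,0.06,0],[-0.12,0.06,0],[-0.12,0.06,0.3],[-0.12,0.06,0.8],[-0.12,0.06,1.5],[-0.12,0.06,2.3],[-0.12,0.06,3],[-0.12,0.06,3.5],[-0.12,0.06,3.5]],"roll":[0,0,0,0,0,0,0,0,0,0]}'
python3 -m handwheel '{"offset":[[-0.5,0.5,0],[-1,1.2,0],[-1.5,2,0],[-2,2.8,0],[-2.5,3.6,0],[-3,4.4,0],[-3.5,5.2,0],[-4,6,0],[-4,6,0],[-4,6,0]],"roll":[0,0,0,0,0,0,0,0,0,0]}'
python3 - <<'E'
from disc import *
d=grab("scene");crop(d,180,195,130,110,5,"pics/s17.png")
d=grab("top");crop(d,280,155,130,95,6,"pics/t17.png")
E
```

```text
t: 27.45
tool_pos: [0.6337, -0.1441, 0.1804]
tool_rot: [0.604, 3.073, -0.002]
contact_force: [-0.1, -0.1, 0.4]
opening: 0.0239
t: 28.45
tool_pos: [0.4704, 0.0972, 0.1739]
tool_rot: [-0.603, -3.083, 0.001]
contact_force: [0.1, 0.0, 0.1]
opening: 0.0241
```

View pics/s17.png

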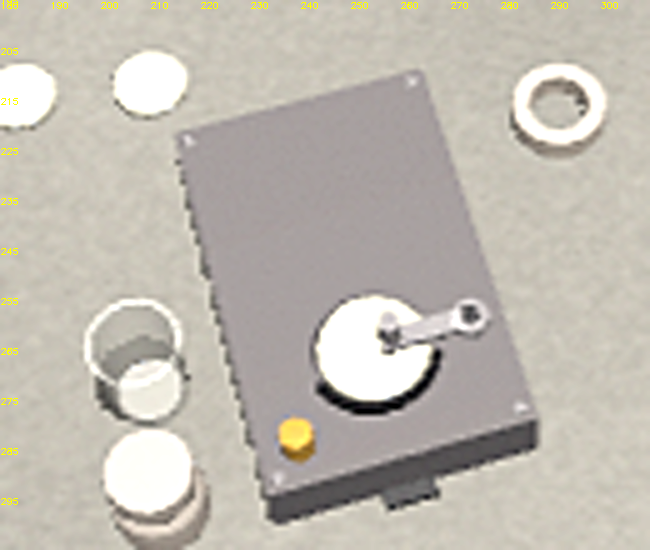

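View pics/t17.png

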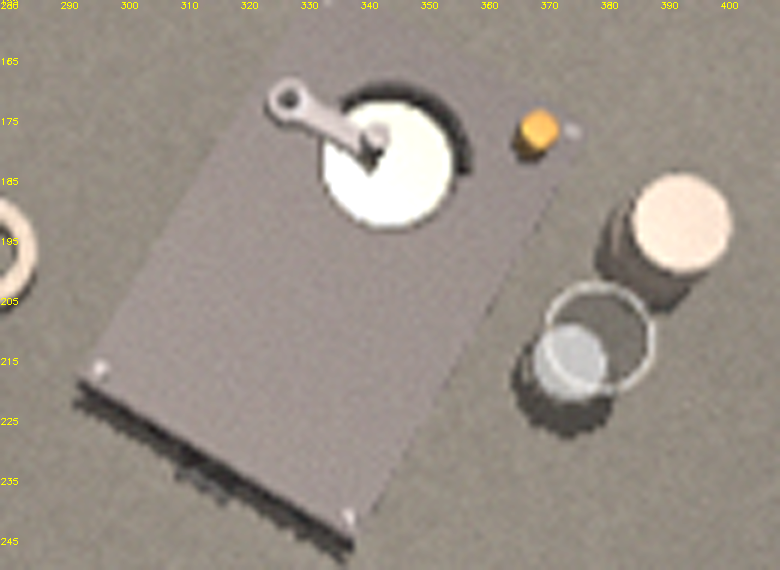

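In the top view the disc fills the recess at about (344,182), the clip lies over it (pivot (328,171.5), post (342,177)), and the bystanders are where they were. I'll check the clip angle numerically.

Run:
```python
from h import *
yaw=np.radians(-31.1);x=np.array([np.cos(yaw),np.sin(yaw)]);y=np.array([-x[1],x[0]])
for n,p,q in(("top",(342.5,177.2),(328,171.5)),("scene",(257.5,259.3),(273.5,257.8))):
    d=grab(n);a=ray(d,*p,.0745)[:2];b=ray(d,*q,.0505)[:2];v=a-b
    print(n,a,np.linalg.norm(v),"clip",np.arctan2(-v@x,-v@y))
o=ctrl.get_obs();print(o["contact_force"],abs(o["dq"]).max())
ctrl.finish_job()
```

```text
top [ 0.62695578 -0.14344149] 0.044346382529140416 clip 0.026495376032772005
scene [ 0.63027987 -0.14454269] 0.044829427914571646 clip -0.0465446522006681
[-0.34468098 -0.41048225 -0.35473128] 0.0015145467665832702
the job is handed in; nothing more can be done
```

I pushed the disc into its recess and closed the clip over it, then handed the job in at about 28.7 s of the 53 s allowed. `finish_job()` reports no verdict, so the checks below are my own.

- **Disc:** I pushed it along the face with the two fingertips, 40 mm apart. It jammed briefly at the end (about 8 N, tilted). When I backed off it dropped. The last measurement put its centre within about 1 mm of where a seated disc should appear. Its outline also matched a disc lying flat. I took that before moving the clip; afterwards I only checked it by eye, and it still filled the recess.
- **Clip:** I straddled the post and swept it round until about 5 N of resistance showed it was on its stop. The two cameras read 0.03 and -0.05 rad, against the 0.25 rad limit.
- **Bystanders and hand:** In the last pictures the items on and beside the lamp stood where they began. The saline, electrode box and screwdriver were out of the final crops, but the arm never came near them. The hand was clear and still, with only noise on the force reading.

One thing went wrong on the way: the partly open fingertips sat 22 mm or more behind the reported tool point. My first push passed over the disc without touching it, and I had to lower the hand and push again.

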